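# Seat the sample cell in a bench photometer

## Robot

A 6-joint arm with a two-finger parallel gripper is mounted at the origin on the work surface. World frame = base frame: x ahead of the robot, y to its left, z up, the work surface at z = 0. Lengths are in mm, angles in rad, forces in N, time in s.
With the tool pointing down it reaches from about 350 to 775 mm from the base axis. Payload 7.3 kg.
Tool frame: the origin (TCP) lies at the very end of the fingers, on their centre line; the grasp point (between the pads) lies 19 mm behind it; z points along the fingers, y is the line along which they close (so a half turn about z gives the same grasp; the last joint's range is limited). The gripper opens to 92 mm and grips with 3 to 60 N. Pads are 19 mm wide; open, the fingers measure 130 mm over their backs; the gripper's body (75 mm by 190 mm) begins 47 mm behind the grasp point.
Start: joints at [1.009, 0.342, 1.524, -0, 1.275, -0.146], TCP at [212.049, 480.295, 194.241] pointing down, gripper open.
Joint ranges: [-2.53, 2.53], [-0.77, 2.02], [0.04, 2.7], [-1, 4.14], [0.28, 2.66], [-3.11, 3.11]. Speed limits (rad/s): [2.57, 2.57, 3.14, 3.14, 3.14, 3.14].

## Interface

Orientations are given as [roll, pitch, yaw] about the fixed x, y, z axes, in that order (R = Rz(yaw) Ry(pitch) Rx(roll)).
In Python, from plant import get_obs, vision, workorder gives the robot as it stands.
- The arm moves only by the shell command python3 -m pendant 'ROWS' [OPENING]. ROWS is a JSON object of lists of equal length, an entry for each row: "dp": the shift along the tool's x, y, z in m, a list of three; "rotation": the turn, a rotation vector about the tool's x, y, z in rad, a list of three. A call has 1 to 8 rows; each row is the pose to reach, as a shift and turn from the pose commanded when the call began, along the tool's axes at that moment; what a row does not reach only later rows make up. A row lasts 1/8 s, in which the tool goes at most 62.5 mm and 10.7 degrees, less where a joint would pass 70% of its speed; a pose out of reach is approached as far as the arm can. A call with a gripper value outside its range is refused whole. OPENING is the finger opening in m, from 0 to 0.0918, set as the call begins (- or left out, the last holds). The fingers move at their own pace and stop on an object; the grip force is fixed at half the most. Time passes only in rows, so rows that repeat a pose let the fingers close. It gives the time, the measured TCP pose, the force, the opening and the grip force at its end, in the units of the state.
- get_obs(): the state, without advancing time (a new reading comes with each control period).
- vision.capture(name): name is "side" or "top" or "wrist"; returns a dict with "pixels" (400x640x3 uint8, red, green, blue), "vfov" (degrees; the focal length in pixels is half the picture's height over the tangent of half this angle, whatever the lens; pixels are square), "cx", "cy" (the principal point, pixels), "pose" (4x4, takes a point from camera to world coordinates); the wrist camera has in their place "T_tool_cam" (4x4, takes a point from camera to tool coordinates, whose origin is the TCP and whose axes are the flange's). Camera axes: x right, y up, looking along -z (the intrinsics and any distortion apply to the point x, -y, -z); pixel columns grow to the right and rows downward; lengths in mm; the calibration is good to about 2 mm. The wrist camera is an equidistant fisheye: a pixel r from the principal point sees the ray r / f radians off the axis. A picture is of the moment at which its call begins: read the wrist's pose just before it. There is no depth.
- workorder.close_job(): hands the job in; it is judged then, once.
The state is a dict: "time": time; "joint_positions": joint angles; "dq": joint speeds; "tau": joint torques, N m; "tool_pos": TCP position; "tcp_rot": TCP orientation; "contact_force": force on the tool from outside, world axes, zero at the start; "moment": the same for the moment, N m; "grip_width": finger opening in mm; "finger_force": force on a finger pad.
Only numpy, scipy, OpenCV 4.12 (cv2) and the standard library are available. Lean on these libraries where they do the work, as an engineer would, in place of code of your own. Each camera call takes 0.05 s, during which the arm holds its last target. There are 200 camera calls.

## Task

Stand the framed amber filter upright and squarely in the middle of the outline painted on the photometer's plate between the lamp and the track, and let go of it. Then grip the square glass sample cell, set it upright in the track with its sides square to the rails, and push it along the track against the sprung plunger until it is hard against the stop block. Finish while still holding the cell pressed home there, down on the plate, with the filter in its place and everything else on the bench left alone.

Things in the scene. Friction and masses are not known exactly. Their poses are not given: they have to be found in the camera images.
- photometer: open-bench photometer, fixed: aluminium plate 180 mm (x) by 330 mm (y), 12 mm thick, y from -135 to +195 mm. Origin: on the bench (plate's underside), on the track's centre line. x: push direction, along the track to the stop block; y: towards the lamp; z up. Offsets below are in this frame
- track_start (a point): open part of the track: point on the plate's top face (12 mm above the bench) at x = -45 mm, y = 0, where the cell's centre is clear of the plunger. The track lies between two steel rails 6 mm high along x, 52 mm apart inside (y = -26 to +26 mm), from x = -80 to +25 mm
- lamp_window (a point): round window of the lamp, at x = 9 mm, y = +140 mm, 48 mm above the bench. The lamp is a grey box with slots on top, 70 (x) x 50 (y) mm, its top 72 mm above the bench; the window's bezel stands 2 mm out
- detector_window (a point): round window of the detector, at x = 9 mm, y = -85 mm, 48 mm above the bench. The detector is a black box 60 (x) x 45 (y) mm, its top 72 mm above the bench
- filter_spot (a point): on the plate's top face (12 mm above the bench) at x = 9 mm, y = 75 mm of the photometer: middle of a thin black rectangular outline, 62 mm (x) by 36 mm (y), painted on the plate between lamp and track
- cell_home (a point): point on the plate's top face (12 mm above the bench), 9 mm in x and 0 in y from the photometer's origin, where the centre of the cell's underside is when the cell is against the stop block
- stop_block: fixed steel block at the end of the track, 50 (x) x 60 (y) x 56 mm tall on the plate. Origin: foot of its front face, on the plate's top, 30 mm in x and 0 in y from the photometer's origin. Its flat front face (facing against the photometer's x) is the hard stop for the cell
- plunger (a joint): travel of the sprung plunger in m: 0 fully out, 0.018 when its tip is level with the stop block's front face (cell home). Round steel pin, 16 mm across, axis 45 mm above the bench, standing 18 mm out of the block's front face; pushed in along the photometer's +x. Spring: about 3 N at the start, 8.4 N at 18 mm; springs back when let go. The cell also drags on the plate (1-3 N)
- plunger_tip (a point): centre of the plunger's free end face; moves with it
- cell: square glass sample cell with grey plastic foot, corner posts and lid, 42 x 42 mm and 76 mm tall, about 0.22 kg, flat parallel sides. Origin: centre of its underside; z up; x and y square to its sides (all four sides alike). Starts upright on the bench
- filter: optical filter: an upright aluminium plate, 46 mm (its x) x 10 mm (its y), from 10 to 75 mm above the underside, with a round amber glass 31 mm across, on a steel foot 50 (x) x 26 (y) x 10 mm. 75 mm tall in all, about 0.14 kg. Origin: centre of the foot's underside; z up; the same after a half turn. Starts upright on the bench
- amber_bottle: bystander: round amber bottle, 66 mm across, 140 mm tall. Origin: centre of its underside
- beaker: bystander: open glass beaker, 70 mm across, 85 mm tall. Origin: centre of its underside
- vial: bystander: small round glass vial with white cap, 26 mm across, 55 mm tall. Origin: centre of its underside
- dropper: bystander: slim white plastic bottle, 32 mm across, 80 mm tall. Origin: centre of its underside
- amber_jar: bystander: squat amber jar with white cap, 50 mm across, 65 mm tall. Origin: centre of its underside
- stir_bar: bystander: white stirring bar lying on the bench, 8 mm thick, 30 mm long. Origin: centre of its underside
- spatula: bystander: steel scoop 160 mm long lying flat on the bench. Origin: centre of its underside
Things that resemble listed ones, but are neither listed nor needed, are in the scene too. Leave any black or blue look-alike of the cell alone.

How it is judged (in metres and radians):
On the way, in this order (a step that is already met when the one before it is completed fails the run):
1. the filter stands on its outline, let go, before the cell is pressed home (horizontal distance between filter and filter_spot below 0.01 m and z of filter in the frame of photometer below 0.016 m and angle between filter's own z axis and vertical below 0.1 rad and angle between the x axis of filter and the x axis of photometer, either way round below 0.17 rad and contact force between filter and the fingers below 0.1 N), for 0.2 s.
2. the cell is pressed home against the stop block (value of joint plunger above 0.016 m and contact force between cell and stop_block above 1 N and contact force between cell and the fingers above 1 N and angle between cell's own z axis and vertical below 0.1 rad and horizontal distance between cell and cell_home below 0.008 m and z of cell in the frame of photometer below 0.018 m and (angle between the x axis of cell and the x axis of photometer, either way round below 0.15 rad or angle between the x axis of cell and the y axis of photometer, either way round below 0.15 rad)), for 0.4 s.
At the end, for the whole second after the job is handed in: Fingers hold the cell still: over 1 N on the stop block, plunger in over 16 mm, upright (0.1 rad), square (0.15 rad), underside within 6 mm of the plate, centre within 8 mm of cell_home. Filter untouched, upright (0.1 rad), on the plate, within 10 mm of filter_spot, square (0.17 rad) (all of step 1 and all of step 2 and linear speed of each of cell, filter below 0.01 m/s); the arm keeps its last pose, push and grip.
It fails at once if a bystander is moved by more than 30 mm (distance of any of amber_bottle, beaker, vial, dropper, amber_jar, stir_bar, spatula from where it was at the start of the episode above 0.03 m).
It also fails if it takes over 72 s, if anything falls off the work surface, if the arm or the gripper's body presses on something with over 40 N, if the wrist force passes 120 N, or if a joint passes its speed limit or range.

## Working session

There is one attempt and no reset: what is moved stays moved. The work goes in short steps, Python scripts to look and compute and a shell command to move; the robot and the scene stay as the last step left them, time stands still between calls to the robot, and variables do not carry over. Pictures are saved under pics/ and viewed, at most 10 in all, crops included, and the job is handed in when it is done.

```bash
ls; mkdir -p pics
python3 - <<'E'
from plant import get_obs, vision
import cv2, pickle
print(get_obs())
for n in ("top","side","wrist"):
    c=vision.capture(n); cv2.imwrite(f"pics/{n}0.png",c["pixels"][...,::-1]); pickle.dump(c,open(f"{n}0.pkl","wb"))
    print(n,{k:v for k,v in c.items() if k!="pixels"})
E
```

```text
pics
{'time': 0.0, 'joint_positions': array([ 1.00897829e+00,  3.42749761e-01,  1.52501949e+00, -7.15497674e-06,
        1.27543122e+00, -1.45984085e-01]), 'dq': array([0.00024001, 0.00158371, 0.00035696, 0.00077035, 0.0030967 ,
       0.0008597 ]), 'tau': array([ 2.46312266e-03, -4.31246459e+01, -2.44220459e+01,  7.19482871e-02,
        5.60056453e-02, -1.42883441e-04]), 'tool_pos': array([211.79593616, 479.86792325, 193.53012775]), 'tcp_rot': array([-3.14000094e+00, -2.27114562e-04,  2.72576061e+00]), 'contact_force': array([ 0.11800057, -0.88418861,  1.16126458]), 'moment': array([ 0.03894298, -0.05358722, -0.04395749]), 'finger_force': 0.0, 'grip_width': 91.79646515039555}
top {'vfov': 42.15366511113258, 'cx': 321.9163513591748, 'cy': 193.56903726826184, 'pose': array([[ 2.52984430e-02,  9.97267144e-01, -6.94134930e-02,
         4.18517005e+02],
       [-9.99665798e-01,  2.56064072e-02,  3.55032399e-03,
        -6.25664495e+01],
       [ 5.31805163e-03,  6.93004772e-02,  9.97581657e-01,
         1.64325544e+03],
       [ 0.00000000e+00,  0.00000000e+00,  0.00000000e+00,
         
[... 193 characters left out ...]
],
       [-5.36737192e-01,  6.20719768e-01, -5.71506918e-01,
        -6.55797594e+02],
       [ 6.96772605e-03,  6.80579631e-01,  7.32640988e-01,
         8.57612879e+02],
       [ 0.00000000e+00,  0.00000000e+00,  0.00000000e+00,
         1.00000000e+00]])}
wrist {'vfov': 65.70646984690485, 'cx': 310.3961498188733, 'cy': 199.03589153925915, 'T_tool_cam': array([[ 2.77625360e-04,  9.51439546e-01,  3.07835531e-01,
         8.39362047e+01],
       [ 9.99999956e-01, -2.97264511e-04,  1.69046907e-05,
         4.87065264e-01],
       [ 1.07592370e-04,  3.07835512e-01, -9.51439586e-01,
        -1.90946589e+02],
       [ 0.00000000e+00,  0.00000000e+00,  0.00000000e+00,
         1.00000000e+00]])}
```

View pics/top0.png

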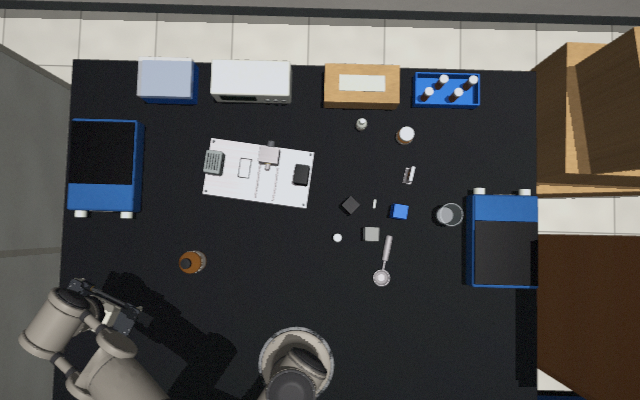

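View pics/side0.png

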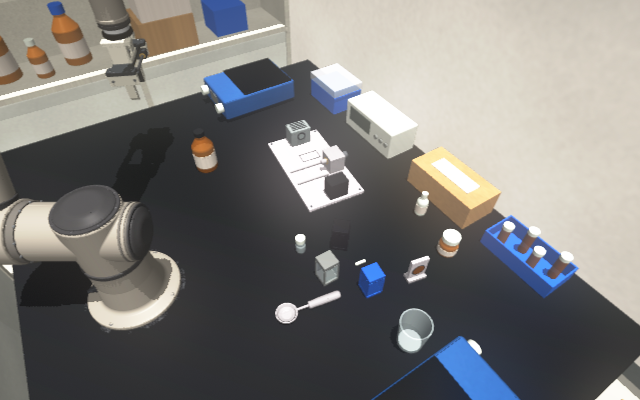

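The top view shows the photometer plate at (260,172), with the lamp on the left, the detector on the right and the stop block at (268,157). The filter is at about (409,175), the grey cell at (371,234), and the black and blue look-alikes at (350,205) and (400,212). The side view agrees: cell (327,268), filter (417,269).

Next I'll view enlarged crops.

```bash
cat > h.py <<'E'
import numpy as np, cv2, pickle
from scipy.spatial.transform import Rotation as R
def ray(c,u,v):
    f=200/np.tan(np.radians(c["vfov"]/2))
    return np.array([(u-c["cx"])/f,-(v-c["cy"])/f,-1.0]),f
def px2w(c,u,v,z):
    d,_=ray(c,u,v); P=c["pose"]; d=P[:3,:3]@d; o=P[:3,3]
    return o+d*(z-o[2])/d[2]
def w2px(c,p):
    P=c["pose"]; q=P[:3,:3].T@(np.asarray(p,float)-P[:3,3]); f=ray(c,0,0)[1]
    return np.array([c["cx"]+f*q[0]/-q[2], c["cy"]-f*q[1]/-q[2]])
def Tt(o):
    T=np.eye(4); T[:3,:3]=R.from_euler("xyz",o["tcp_rot"]).as_matrix(); T[:3,3]=o["tool_pos"]; return T
def wpx2w(c,T,u,v,z):
    f=200/np.tan(np.radians(c["vfov"]/2)); a=np.array([u-c["cx"],-(v-c["cy"])]); r=np.hypot(*a); th=r/f
    d=np.r_[a/max(r,1e-9)*np.sin(th),-np.cos(th)]; M=T@c["T_tool_cam"]; d=M[:3,:3]@d; o=M[:3,3]
    return o+d*(z-o[2])/d[2]
def ww2px(c,T,p):
    f=200/np.tan(np.radians(c["vfov"]/2)); M=T@c["T_tool_cam"]; q=M[:3,:3].T@(np.asarray(p,float)-M[:3,3])
    th=np.arctan2(np.hypot(q[0],q[1]),-q[2]); s=np.hypot(q[0],q[1]); return np.array([c["cx"]+f*th*q[0]/s,c["cy"]-f*th*q[1]/s])
E
python3 - <<'E'
from h import *
c=pickle.load(open("top0.pkl","rb")); s=pickle.load(open("side0.pkl","rb"))
def crop(c,x,y,w,h,W,H): return cv2.resize(c["pixels"][y:y+h,x:x+w,::-1],(W,H),interpolation=cv2.INTER_CUBIC)
a=crop(c,195,130,128,84,800,525); cv2.imwrite("pics/cropA.png",a)
b=crop(c,325,110,100,140,429,600); d=crop(s,290,215,150,100,371,247)
b2=np.zeros((600,800,3),np.uint8); b2[:,:429]=b; b2[:247,429:]=d; b2[260:538,429:800]=crop(s,260,110,120,90,371,278); cv2.imwrite("pics/cropB.png",b2)
for n,u,v,z in (("filter",409,175,70),("cell",371,234,76),("stop",268,157,68),("platec",259,172,12)): print(n,px2w(c,u,v,z).round())
E
```

```text
filter [ 592. -332.   70.]
cell [ 409. -219.   76.]
stop [636.  99.  68.]
platec [595. 132.  12.]
```

View pics/cropA.png

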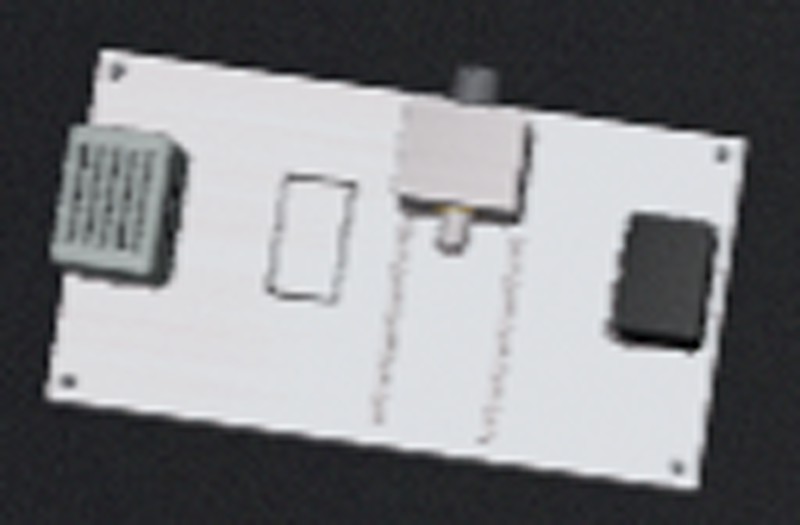

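View pics/cropB.png

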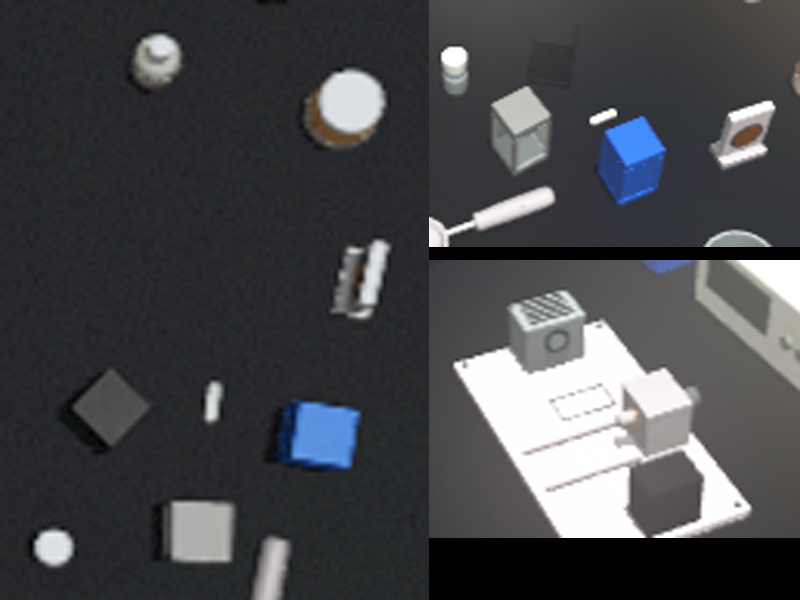

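Run:
```python
from h import *
from scipy.optimize import least_squares
c=pickle.load(open("top0.pkl","rb"))
def fit(name,px,local,z,g):
    px=np.array(px)
    def f(p):
        r=np.array([[np.cos(p[2]),-np.sin(p[2])],[np.sin(p[2]),np.cos(p[2])]])
        return np.concatenate([w2px(c,[*(p[:2]+r@l),z])-q for l,q in zip(np.array(local,float),px)])
    s=least_squares(f,g,x_scale=[100,100,1]); print(name,s.x.round(3),"res px",s.fun.round(2))
A=lambda x,y:(195+(x+.5)/6.25-.5,130+(y+.5)/6.25-.5)
B=lambda x,y:(325+(x+.5)/4.29-.5,110+(y+.5)/4.29-.5)
fit("plate",[A(102,50),A(747,140),A(700,488),A(47,398)],[(90,195),(90,-135),(-90,-135),(-90,195)],12,[600,100,0])
fit("outline",[A(288,176),A(356,184),A(334,302),A(268,292)],[(31,18),(31,-18),(-31,-18),(-31,18)],12,[600,170,0])
fit("cell",[B(168,502),B(233,500),B(233,562),B(170,560)],[(21,21),(21,-21),(-21,-21),(-21,21)],76,[409,-219,0])
fit("filtertop",[B(374,240),B(390,242),B(374,306),B(360,303)],[(23,5),(23,-5),(-23,-5),(-23,5)],75,[590,-330,-.2])
```

```text
plate [ 5.90161e+02  1.03975e+02 -1.12000e-01] res px [ 0.13 -0.16  0.   -0.33 -0.38  0.23  0.25  0.25]
outline [ 6.07558e+02  1.78465e+02 -1.33000e-01] res px [-0.21 -0.53  0.14 -0.02  0.38  0.37 -0.32  0.17]
cell [ 4.11183e+02 -2.20441e+02  3.00000e-02] res px [ 0.65 -0.2  -0.58  0.2  -0.41 -0.27  0.33  0.26]
filtertop [ 5.96762e+02 -3.40127e+02 -2.13000e-01] res px [ 0.22 -0.06 -0.32  0.24  0.02 -0.05  0.08 -0.13]
```

```bash
cat > go.py <<'E'
import sys
from h import *
from plant import get_obs
o=get_obs(); x,y,z,yaw=map(float,sys.argv[1:5]); T=Tt(o)
G=R.from_euler("xyz",[np.pi,0,yaw]).as_matrix()
print("pos",o["tool_pos"].round(1),o["tcp_rot"].round(4),"t",o["time"])
print("dp m",(T[:3,:3].T@(np.array([x,y,z])-T[:3,3])/1000).round(4),"rot",R.from_matrix(T[:3,:3].T@G).as_rotvec().round(4))
E
python3 go.py 597 -340 194 2.929
```

```text
pos [211.9 480.  193.7] [-3.1405e+00 -2.0000e-04  2.7258e+00] t 0.15
dp m [-6.835e-01 -5.945e-01  3.000e-04] rot [-0.0011 -0.0003 -0.2032]
```

```bash
python3 -m pendant '{"dp":[[-0.0427,-0.0372,0],[-0.0854,-0.0743,0],[-0.128,-0.111,0],[-0.171,-0.149,0],[-0.214,-0.186,0],[-0.256,-0.223,0],[-0.299,-0.26,0],[-0.342,-0.297,0]],"rotation":[[0,0,-0.025],[0,0,-0.05],[0,0,-0.075],[0,0,-0.1],[0,0,-0.125],[0,0,-0.15],[0,0,-0.175],[0,0,-0.2]]}' 0.05; python3 go.py 597 -340 194 2.929
```

```text
time: 1.15
tool_pos: [405.4, 68.7, 194.3]
tcp_rot: [3.141, 0.0, 2.926]
contact_force: [0.4, 0.1, 0.4]
grip_width: 49.9
finger_force: 0.0
pos [405.4  68.7 194.3] [3.1413e+00 3.0000e-04 2.9265e+00] t 1.15
dp m [-2.744e-01 -3.584e-01  3.000e-04] rot [ 0.0003  0.0003 -0.0025]
```

```bash
python3 -m pendant '{"dp":[[-0.0343,-0.0448,0],[-0.0686,-0.0896,0],[-0.103,-0.134,0],[-0.137,-0.179,0],[-0.171,-0.224,0],[-0.206,-0.269,0],[-0.24,-0.314,0],[-0.2744,-0.3584,0]],"rotation":[[0,0,0],[0,0,0],[0,0,0],[0,0,0],[0,0,0],[0,0,0],[0,0,0],[0,0,-0.0025]]}'; python3 -m pendant '{"dp":[[0,0,0],[0,0,0]],"rotation":[[0,0,0],[0,0,0]]}'
cat > cap.py <<'E'
import sys
from h import *
from plant import get_obs, vision
n=sys.argv[1]; o=get_obs(); c=vision.capture("wrist"); c["T"]=Tt(o); pickle.dump(c,open(n+".pkl","wb"))
im=c["pixels"][...,::-1]
b=list(map(int,sys.argv[2:6])) if len(sys.argv)>2 else [0,0,640,400]
k=min(800/b[2],600/b[3]); im=im[b[1]:b[1]+b[3],b[0]:b[0]+b[2]]
cv2.imwrite(f"pics/{n}.png",cv2.resize(im,None,fx=k,fy=k,interpolation=cv2.INTER_CUBIC)); print(o["tool_pos"].round(1),o["tcp_rot"].round(4),"scale",k)
E
python3 cap.py w1
```

```text
time: 2.15
tool_pos: [596.7, -340.0, 193.8]
tcp_rot: [3.141, -0.0, 2.928]
contact_force: [0.3, -0.8, 1.3]
grip_width: 49.9
finger_force: 0.0
time: 2.4
tool_pos: [595.8, -337.9, 193.3]
tcp_rot: [3.14, -0.002, 2.928]
contact_force: [-0.6, 0.1, 0.1]
grip_width: 49.8
finger_force: 0.0
[ 595.8 -337.9  193.3] [ 3.1404e+00 -1.6000e-03  2.9281e+00] scale 1.25
```

View pics/w1.png

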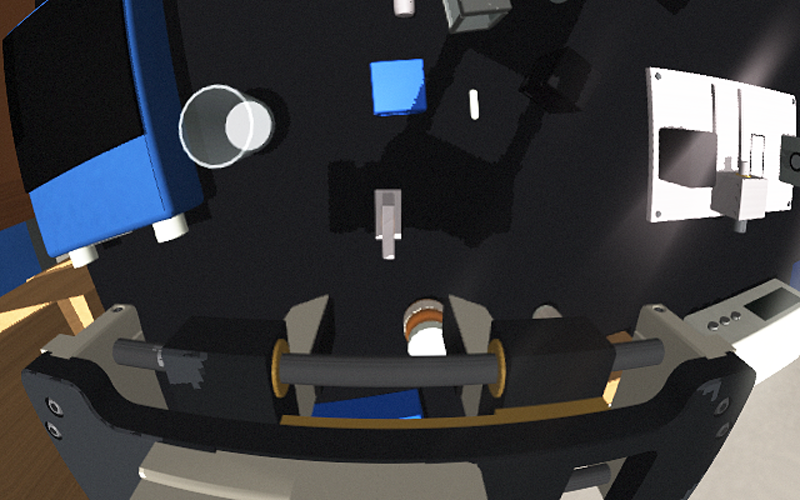

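The wrist view shows the filter upright. Its foot spans (375..402, 190..239) and its top strip runs (383..395, 205..258), in pixels at 1.25x scale. The jar, at about (425,325), is clear of it.

```bash
python3 - <<'E'
from h import *
c=pickle.load(open("w1.pkl","rb"));T=c["T"]
for z,q in ((10,[(375,190),(401,190),(402,239),(375,239)]),(75,[(383,205),(395,205),(395,258),(383,258)])):
    P=np.array([wpx2w(c,T,u/1.25,v/1.25,z)[:2] for u,v in q]); print(z,P.round(1).tolist(),P.mean(0).round(1))
    d=(P[0]+P[1]-P[2]-P[3]); print(np.arctan2(d[1],d[0])%np.pi, np.hypot(*d)/2, np.linalg.norm(P[0]-P[1]))
E
python3 go.py 597 -340 35 2.929; python3 go.py 597 -340 35 2.929
```

```text
10 [[570.5, -344.6], [575.8, -319.8], [624.9, -329.0], [619.2, -355.6]] [ 597.6 -337.3]
2.9384697786011236 49.92032618959614 25.381168727028907
75 [[574.2, -336.7], [576.3, -327.2], [620.9, -336.6], [618.7, -346.5]] [ 597.5 -336.7]
2.929078857632956 45.6136380143729 9.762898025340068
pos [ 596.  -337.4  194.1] [ 3.1409e+00 -7.0000e-04  2.9289e+00] t 2.45
dp m [-0.0017 -0.0025  0.1591] rot [ 0.0007 -0.0007 -0.0001]
pos [ 596.  -337.4  194.1] [ 3.1409e+00 -7.0000e-04  2.9289e+00] t 2.45
dp m [-0.0017 -0.0025  0.1591] rot [ 0.0007 -0.0007 -0.0001]
```

```bash
python3 -m pendant '{"dp":[[-0.0015,0,0.04],[-0.0015,0,0.08],[-0.0015,0,0.12],[-0.0015,0,0.145],[-0.0015,0,0.16],[-0.0015,0,0.16]],"rotation":[[0,0,0],[0,0,0],[0,0,0],[0,0,0],[0,0,0],[0,0,0]]}'; python3 -m pendant '{"dp":[[0,0,0],[0,0,0],[0,0,0],[0,0,0],[0,0,0],[0,0,0]],"rotation":[[0,0,0],[0,0,0],[0,0,0],[0,0,0],[0,0,0],[0,0,0]]}' 0
```

```text
time: 3.2
tool_pos: [597.5, -337.7, 34.1]
tcp_rot: [3.141, -0.001, 2.929]
contact_force: [0.6, -1.3, 0.5]
grip_width: 50.0
finger_force: 0.0
time: 3.95
tool_pos: [597.8, -338.7, 34.4]
tcp_rot: [3.141, 0.0, 2.928]
contact_force: [0.4, 0.2, 1.2]
grip_width: 9.6
finger_force: 30.0
```

```bash
python3 -m pendant '{"dp":[[0,0,-0.02],[0,0,-0.06],[0,0,-0.1],[0,0,-0.14],[0,0,-0.16],[0,0,-0.16]],"rotation":[[0,0,0],[0,0,0],[0,0,0],[0,0,0],[0,0,0],[0,0,0]]}';python3 go.py 607.5 177.5 195 3.0296
```

```text
time: 4.7
tool_pos: [598.3, -339.2, 195.7]
tcp_rot: [-3.14, 0.003, 2.928]
contact_force: [-0.5, 0.4, -1.3]
grip_width: 9.5
finger_force: 30.0
pos [ 598.3 -339.2  195.7] [-3.1403e+00  3.0000e-03  2.9283e+00] t 4.7
dp m [ 1.004e-01  5.069e-01 -2.000e-04] rot [-0.0015  0.0029 -0.1013]
```

```bash
python3 -m pendant '{"dp":[[0.005,0.025,0],[0.013,0.066,0],[0.022,0.111,0],[0.031,0.156,0],[0.04,0.2,0],[0.049,0.246,0],[0.058,0.291,0],[0.067,0.336,0]],"rotation":[[0,0,0],[0,0,-0.01],[0,0,-0.02],[0,0,-0.03],[0,0,-0.05],[0,0,-0.07],[0,0,-0.09],[0,0,-0.101]]}';python3 go.py 607.5 177.5 195 3.0296
```

```text
time: 5.7
tool_pos: [602.3, 5.4, 192.2]
tcp_rot: [3.142, -0.003, 3.03]
contact_force: [-0.3, -0.1, -2.0]
grip_width: 9.4
finger_force: 30.0
pos [602.3   5.4 192.2] [ 3.1415e+00 -3.1000e-03  3.0297e+00] t 5.7
dp m [ 0.0141  0.1716 -0.0027] rot [ 0.0001 -0.0031  0.0001]
```

```bash
python3 -m pendant '{"dp":[[0.004,0.043,0],[0.007,0.086,0],[0.011,0.128,0],[0.013,0.16,0],[0.014,0.1716,0],[0.014,0.1716,0],[0.014,0.1716,0]],"rotation":[[0,0,0],[0,0,0],[0,0,0],[0,0,0],[0,0,0],[0,0,0],[0,0,0]]}'; python3 cap.py w2 130 80 400 300
```

```text
time: 6.58
tool_pos: [608.7, 174.6, 193.8]
tcp_rot: [-3.141, -0.001, 3.028]
contact_force: [-0.1, 0.7, -0.8]
grip_width: 9.4
finger_force: 30.0
[608.7 174.6 193.8] [-3.1410e+00 -6.0000e-04  3.0281e+00] scale 2.0
```

View pics/w2.png

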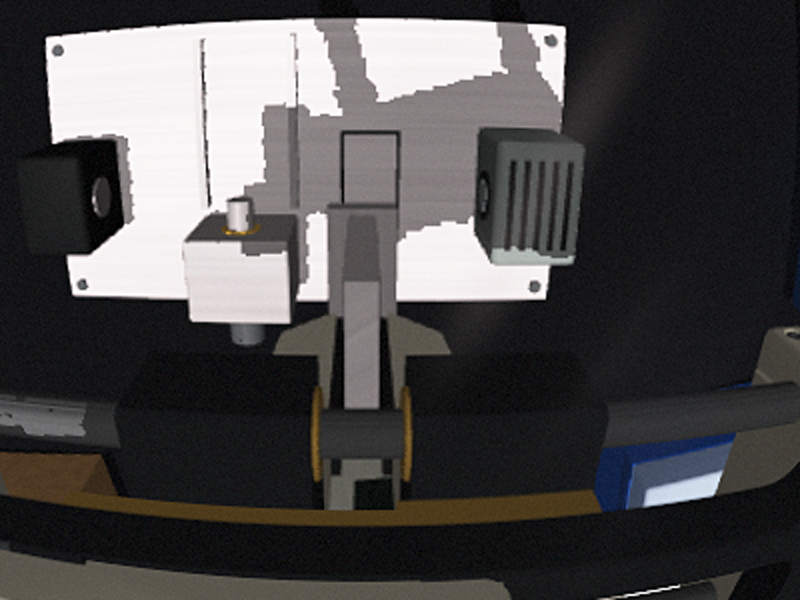

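The held filter hangs level; its foot edge is at (329..397, 206). The outline's -x corners are (342,131) and (400,131), and the plate corners are (47,37), (566,26), (548,299) and (75,296).

```bash
python3 - <<'E'
from h import *
from scipy.optimize import least_squares
c=pickle.load(open("w2.pkl","rb"));T=c["T"]
A=lambda u,v:np.array([130+(u+.5)/2-.5,80+(v+.5)/2-.5])
def fit(px,L):
    def f(p):
        r=np.array([[np.cos(p[2]),-np.sin(p[2])],[np.sin(p[2]),np.cos(p[2])]])
        return np.concatenate([ww2px(c,T,[*(p[:2]+r@np.array(l)),12])-A(*q) for l,q in zip(L,px)])
    return least_squares(f,[600,100,-.1],x_scale=[100,100,1])
s=fit([(47,37),(566,26),(548,299),(75,296)],[(-90,-135),(-90,195),(90,195),(90,-135)]); p=s.x
print(p.round(3),s.fun.round(1)); co,si=np.cos(p[2]),np.sin(p[2])
for n,(x,y) in dict(spot=(9,75),home=(9,0),start=(-45,0)).items(): print(n,(p[0]+co*x-si*y).round(1),(p[1]+si*x+co*y).round(1))
for q in ((342,131),(400,131)):
    w=wpx2w(c,T,*A(*q),12)[:2]-p[:2]; print("outline corner local",(co*w[0]+si*w[1]).round(1),(-si*w[0]+co*w[1]).round(1))
Ti=np.linalg.inv(T)
for q in ((329,206),(397,206)):
  w=wpx2w(c,T,*A(*q),T[2,3]-24.4); print("foot tool",(Ti@np.r_[w,1])[:3].round(1))
E
python3 go.py 607.5 177.5 47.5 3.0296
```

```text
[ 5.90890e+02  1.07995e+02 -1.12000e-01] [-0.6 -0.   0.9 -0.2  0.1  0.1 -0.6  0.4]
spot 608.2 181.5
home 599.8 107.0
start 546.2 113.0
outline corner local -21.5 56.9
outline corner local -21.6 92.0
foot tool [ 26.4 -11.2  24.4]
foot tool [26.4 13.3 24.4]
pos [608.7 174.6 194. ] [-3.1412e+00 -3.0000e-04  3.0278e+00] t 6.625
dp m [0.0015 0.0028 0.1465] rot [-0.0004 -0.0003 -0.0018]
```

```bash
python3 -m pendant '{"dp":[[0.0008,0.0055,0.02],[0.0008,0.0055,0.06],[0.0008,0.0055,0.1],[0.0008,0.0055,0.13],[0.0008,0.0055,0.142],[0.0008,0.0055,0.142],[0.0008,0.0055,0.142]],"rotation":[[0,0,-0.002],[0,0,-0.002],[0,0,-0.002],[0,0,-0.002],[0,0,-0.002],[0,0,-0.002],[0,0,-0.002]]}'; python3 go.py 608.5 180.2 46 3.0296
```

```text
time: 7.5
tool_pos: [609.6, 181.5, 53.8]
tcp_rot: [3.141, 0.003, 3.031]
contact_force: [-0.5, -0.2, -1.9]
grip_width: 9.4
finger_force: 30.0
pos [609.6 181.5  53.8] [3.1408e+00 2.7000e-03 3.0310e+00] t 7.5
dp m [ 0.001  -0.0014  0.0078] rot [0.0008 0.0027 0.0014]
```

```bash
python3 -m pendant '{"dp":[[0.0005,-0.001,0.002],[0.0005,-0.001,0.004],[0.0005,-0.001,0.006],[0.0005,-0.001,0.006],[0.0005,-0.001,0.006]],"rotation":[[0,0,0],[0,0,0],[0,0,0],[0,0,0],[0,0,0]]}'; python3 -m pendant '{"dp":[[0,0,0.001],[0,0,0.0015],[0,0,0.0015]],"rotation":[[0,0,0],[0,0,0],[0,0,0]]}'
```

```text
time: 8.12
tool_pos: [608.1, 180.6, 46.4]
tcp_rot: [3.141, 0.0, 3.031]
contact_force: [-0.0, 0.3, -0.3]
grip_width: 9.7
finger_force: 30.0
time: 8.5
tool_pos: [608.3, 180.9, 46.2]
tcp_rot: [3.141, 0.001, 3.031]
contact_force: [-2.4, 0.8, 8.1]
grip_width: 9.6
finger_force: 30.0
```

Contact is at about 8 N, so the filter is down. I'll release it, then rise.

```bash
python3 -m pendant '{"dp":[[0,0,-0.001],[0,0,-0.001],[0,0,-0.001],[0,0,-0.001]],"rotation":[[0,0,0],[0,0,0],[0,0,0],[0,0,0]]}' 0.04; python3 -m pendant '{"dp":[[0,0,-0.02],[0,0,-0.06],[0,0,-0.1],[0,0,-0.14],[0,0,-0.15],[0,0,-0.15]],"rotation":[[0,0,0],[0,0,0],[0,0,0],[0,0,0],[0,0,0],[0,0,0]]}'; python3 cap.py w3 130 80 400 300
```

```text
time: 9.0
tool_pos: [607.8, 180.5, 45.5]
tcp_rot: [-3.142, -0.0, 3.031]
contact_force: [0.4, 0.3, -0.4]
grip_width: 39.3
finger_force: 0.0
time: 9.75
tool_pos: [607.8, 180.5, 195.5]
tcp_rot: [3.141, 0.0, 3.031]
contact_force: [0.1, 0.0, -0.4]
grip_width: 39.9
finger_force: 0.0
[607.8 180.5 195.5] [3.1415e+00 2.0000e-04 3.0313e+00] scale 2.0
```

View pics/w3.png

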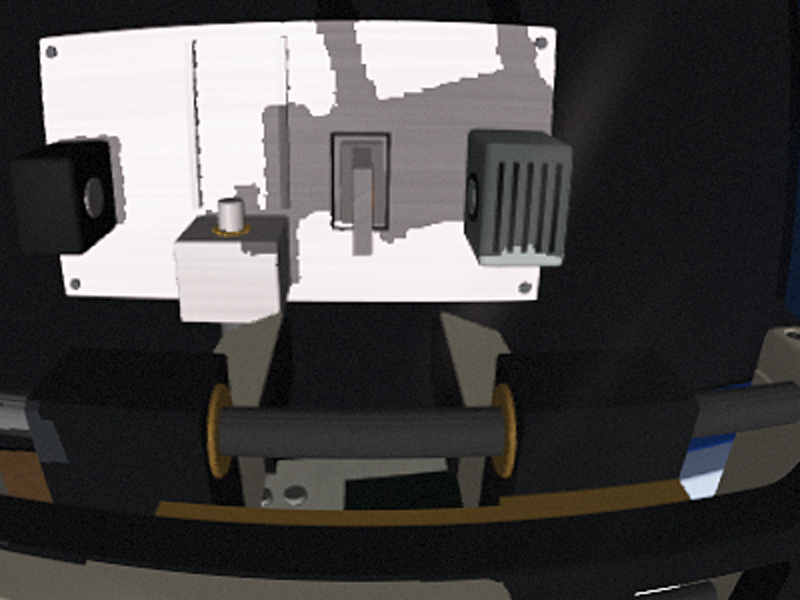

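The filter stands centred: foot x 340..382 inside outline 331..390, with margins even front to back. Next is the cell.

```bash
python3 go.py 411 -218 195 3.1716
```

```text
pos [607.3 180.5 194.3] [-3.1411e+00 -1.9000e-03  3.0313e+00] t 9.8
dp m [ 1.512e-01 -4.176e-01 -1.000e-04] rot [-0.0004 -0.002  -0.1403]
```

```bash
python3 -m pendant '{"dp":[[0.011,-0.03,0],[0.03,-0.083,0],[0.05,-0.139,0],[0.07,-0.195,0],[0.09,-0.25,0],[0.11,-0.306,0],[0.131,-0.362,0],[0.1512,-0.4176,0]],"rotation":[[0,0,-0.01],[0,0,-0.03],[0,0,-0.05],[0,0,-0.07],[0,0,-0.09],[0,0,-0.11],[0,0,-0.13],[0,0,-0.14]]}' 0.07; python3 -m pendant '{"dp":[[0,0,0],[0,0,0],[0,0,0]],"rotation":[[0,0,0],[0,0,0],[0,0,0]]}'; python3 cap.py w4 130 80 400 300
```

```text
time: 10.8
tool_pos: [409.8, -218.8, 194.0]
tcp_rot: [3.14, -0.002, -3.111]
contact_force: [0.6, -0.4, 0.2]
grip_width: 70.3
finger_force: 0.0
time: 11.18
tool_pos: [412.0, -216.5, 195.1]
tcp_rot: [3.14, -0.001, -3.11]
contact_force: [0.4, -0.0, -0.3]
grip_width: 70.0
finger_force: 0.0
[ 412.  -216.5  195.1] [ 3.1405e+00 -8.0000e-04 -3.1100e+00] scale 2.0
```

View pics/w4.png

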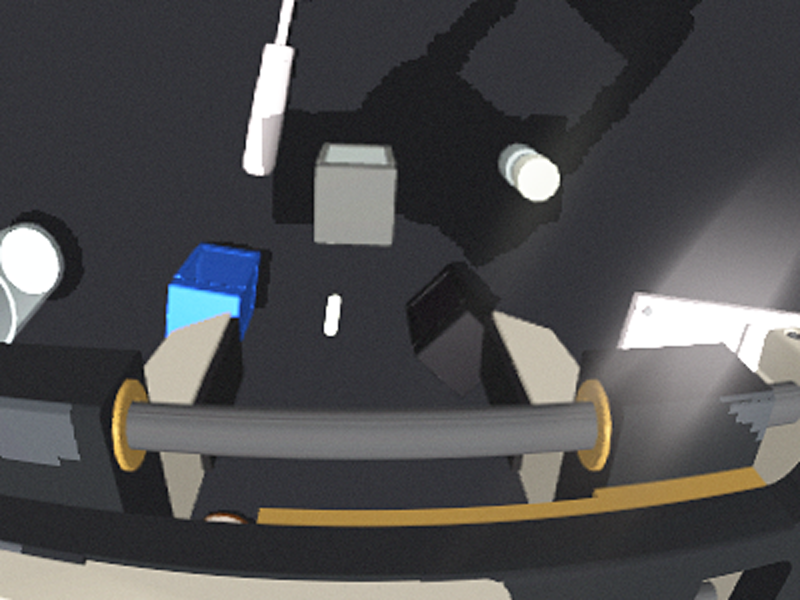

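The grey lid corners are (316,166), (395,168), (393,245) and (314,242). The spatula handle, blue block and vial are clear of the finger paths.

```bash
python3 - <<'E'
from h import *
c=pickle.load(open("w4.pkl","rb"));T=c["T"]; A=lambda u,v:(130+(u+.5)/2-.5,80+(v+.5)/2-.5)
P=np.array([wpx2w(c,T,*A(*q),76)[:2] for q in ((316,166),(395,168),(393,245),(314,242))])
print(P.round(1).tolist(),P.mean(0).round(1)); e=P[[1,2,3,0]]-P
print(np.linalg.norm(e,axis=1).round(1),[(np.arctan2(a[1],a[0])%(np.pi/2)).round(3) for a in e])
E
python3 go.py 411 -218 27 3.17;python3 go.py 411 -218 27 3.17
```

```text
[[390.3, -239.7], [390.1, -199.4], [431.5, -198.5], [431.1, -240.2]] [ 410.7 -219.4]
[40.3 41.4 41.8 40.8] [np.float64(0.005), np.float64(0.021), np.float64(1.562), np.float64(1.557)]
pos [ 412.1 -216.5  195.3] [ 3.1408e+00 -5.0000e-04 -3.1096e+00] t 11.225
dp m [ 0.001  -0.0016  0.1683] rot [ 0.0008 -0.0005  0.0036]
pos [ 412.1 -216.5  195.3] [ 3.1408e+00 -5.0000e-04 -3.1096e+00] t 11.225
dp m [ 0.001  -0.0016  0.1683] rot [ 0.0008 -0.0005  0.0036]
```

```bash
python3 -m pendant '{"dp":[[0.0015,-0.0035,0.04],[0.0015,-0.0035,0.08],[0.0015,-0.0035,0.12],[0.0015,-0.0035,0.15],[0.0015,-0.0035,0.168],[0.0015,-0.0035,0.168],[0.0015,-0.0035,0.168]],"rotation":[[0,0,0.028],[0,0,0.028],[0,0,0.028],[0,0,0.028],[0,0,0.028],[0,0,0.028],[0,0,0.028]]}'; python3 -m pendant '{"dp":[[0,0,0],[0,0,0],[0,0,0],[0,0,0],[0,0,0],[0,0,0]],"rotation":[[0,0,0],[0,0,0],[0,0,0],[0,0,0],[0,0,0],[0,0,0]]}' 0.03; python3 -m pendant '{"dp":[[0,0,-0.02],[0,0,-0.06],[0,0,-0.1],[0,0,-0.14],[0,0,-0.15],[0,0,-0.15]],"rotation":[[0,0,0],[0,0,0],[0,0,0],[0,0,0],[0,0,0],[0,0,0]]}'; python3 go.py 546 112 177 3.0296
```

```text
time: 12.1
tool_pos: [411.0, -221.1, 28.4]
tcp_rot: [-3.141, 0.001, -3.139]
contact_force: [0.5, 0.2, 0.0]
grip_width: 69.8
finger_force: 0.0
time: 12.85
tool_pos: [410.4, -221.4, 27.9]
tcp_rot: [-3.142, 0.0, -3.14]
contact_force: [-1.1, 1.2, 5.3]
grip_width: 41.9
finger_force: 30.0
time: 13.6
tool_pos: [409.9, -221.2, 176.9]
tcp_rot: [3.141, -0.001, -3.14]
contact_force: [-0.9, 0.3, -3.5]
grip_width: 41.6
finger_force: 29.9
pos [ 409.9 -221.2  176.9] [ 3.1411e+00 -6.0000e-04 -3.1400e+00] t 13.6
dp m [-0.1366  0.333  -0.    ] rot [ 0.0004 -0.0006  0.1136]
```

```bash
python3 -m pendant '{"dp":[[-0.01,0.024,0],[-0.027,0.066,0],[-0.046,0.111,0],[-0.064,0.155,0],[-0.082,0.2,0],[-0.1,0.244,0],[-0.119,0.29,0],[-0.1366,0.333,0]],"rotation":[[0,0,0.01],[0,0,0.03],[0,0,0.045],[0,0,0.06],[0,0,0.075],[0,0,0.09],[0,0,0.105],[0,0,0.1135]]}'; python3 -m pendant '{"dp":[[0,0,0],[0,0,0],[0,0,0]],"rotation":[[0,0,0],[0,0,0],[0,0,0]]}'; python3 cap.py w5 130 80 400 300; python3 go.py 546 112 45 3.0296
```

```text
time: 14.6
tool_pos: [545.6, 113.4, 174.9]
tcp_rot: [-3.141, -0.004, 3.03]
contact_force: [0.4, -0.3, -2.3]
grip_width: 42.1
finger_force: 29.9
time: 14.98
tool_pos: [545.6, 110.7, 176.9]
tcp_rot: [-3.141, -0.002, 3.029]
contact_force: [-0.3, 0.5, -3.1]
grip_width: 42.2
finger_force: 29.9
[545.6 110.7 176.9] [-3.1411e+00 -1.7000e-03  3.0285e+00] scale 2.0
pos [545.9 110.7 177.2] [-3.1413e+00 -1.0000e-03  3.0283e+00] t 15.025
dp m [-1.000e-04  1.400e-03  1.322e-01] rot [-0.0003 -0.001  -0.0013]
```

View pics/w5.png

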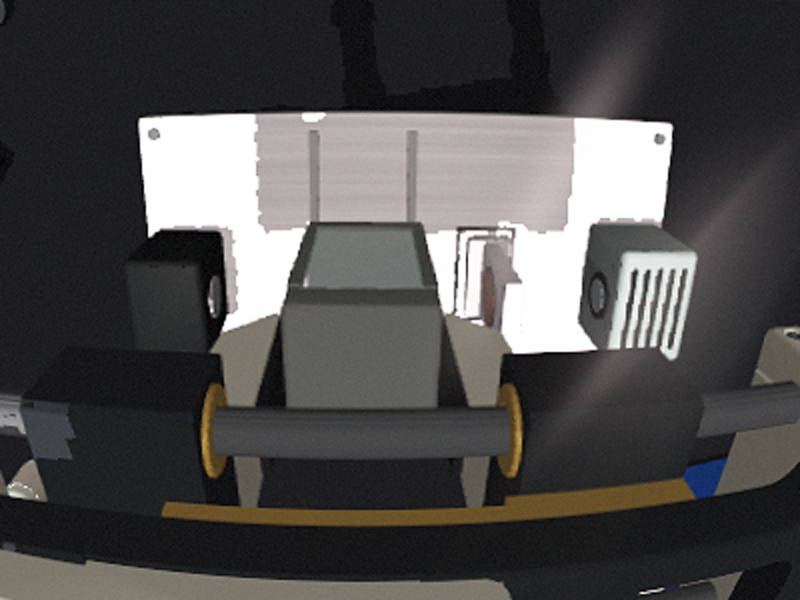

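The cell hangs square. Its foot edge is (307..424, 224), and the rails' inner edges are (319,215) and (407,215).

Run:
```python
from h import *
c=pickle.load(open("w5.pkl","rb"));T=c["T"]; Ti=np.linalg.inv(T); A=lambda u,v:(130+(u+.5)/2-.5,80+(v+.5)/2-.5)
for n,z,q in (("rail",18,[(319,215),(407,215),(319,132),(407,132)]),("foot",T[2,3]-27.9,[(307,224),(424,224)])):
    P=np.array([(Ti@np.r_[wpx2w(c,T,*A(*p),z),1])[:3] for p in q]); print(n,P.round(1).tolist(),"y mid",P[:,1].mean().round(2))
```

```text
rail [[-14.8, -24.4, 158.9], [-14.8, 27.3, 158.8], [34.3, -23.6, 158.9], [34.3, 26.5, 158.9]] y mid 1.47
foot [[18.6, -19.6, 27.9], [18.7, 23.7, 27.9]] y mid 2.04
```

```bash
python3 -m pendant '{"dp":[[0,0,0.02],[0,0,0.06],[0,0,0.1],[0,0,0.125],[0,0,0.132],[0,0,0.132],[0,0,0.132]],"rotation":[[0,0,-0.001],[0,0,-0.001],[0,0,-0.001],[0,0,-0.001],[0,0,-0.001],[0,0,-0.001],[0,0,-0.001]]}';  python3 -m pendant '{"dp":[[0,0,0.0015],[0,0,0.003],[0,0,0.004],[0,0,0.004],[0,0,0.004]],"rotation":[[0,0,0],[0,0,0],[0,0,0],[0,0,0],[0,0,0]]}'
```

```text
time: 15.9
tool_pos: [547.3, 111.7, 47.1]
tcp_rot: [3.141, 0.003, 3.031]
contact_force: [0.3, 0.2, -2.4]
grip_width: 41.7
finger_force: 29.9
time: 16.52
tool_pos: [546.3, 111.9, 41.7]
tcp_rot: [3.141, 0.0, 3.031]
contact_force: [1.1, -0.0, -3.8]
grip_width: 42.0
finger_force: 29.9
```

```bash
python3 -m pendant '{"dp":[[0,0,0.001],[0,0,0.0017],[0,0,0.0017],[0,0,0.0017]],"rotation":[[0,0,0],[0,0,0],[0,0,0],[0,0,0]]}'; python3 go.py 599.7 106 39.8 3.0296
```

```text
time: 17.02
tool_pos: [546.3, 111.9, 40.0]
tcp_rot: [3.141, 0.0, 3.031]
contact_force: [-0.1, -0.1, -3.2]
grip_width: 41.4
finger_force: 29.9
pos [546.3 111.9  40. ] [3.1415 0.     3.0308] t 17.025
dp m [-0.0538  0.0001  0.0002] rot [0.0001 0.     0.0012]
```

```bash
python3 -m pendant '{"dp":[[0,0,0.0007],[0,0,0.001],[0,0,0.001]],"rotation":[[0,0,0],[0,0,0],[0,0,0]]}'; python3 -m pendant '{"dp":[[-0.006,0,0],[-0.012,0,0],[-0.018,0,0],[-0.024,0,0],[-0.03,0,0],[-0.03,0,0]],"rotation":[[0,0,0],[0,0,0],[0,0,0],[0,0,0],[0,0,0],[0,0,0]]}'
```

```text
time: 17.4
tool_pos: [546.5, 111.9, 39.9]
tcp_rot: [3.141, 0.001, 3.031]
contact_force: [-1.9, 0.5, 4.8]
grip_width: 41.9
finger_force: 29.9
time: 18.15
tool_pos: [576.6, 109.2, 40.3]
tcp_rot: [3.14, 0.001, 3.031]
contact_force: [-3.3, 1.9, 7.1]
grip_width: 41.6
finger_force: 30.0
```

```bash
python3 -m pendant '{"dp":[[-0.004,0,0],[-0.008,0,0],[-0.012,0,0],[-0.016,0,0],[-0.019,0,0],[-0.019,0,0]],"rotation":[[0,0,0],[0,0,0],[0,0,0],[0,0,0],[0,0,0],[0,0,0]]}'; python3 -m pendant '{"dp":[[-0.001,0,0],[-0.002,0,0],[-0.003,0,0],[-0.003,0,0]],"rotation":[[0,0,0],[0,0,0],[0,0,0],[0,0,0]]}'
```

```text
time: 18.9
tool_pos: [595.4, 106.2, 39.0]
tcp_rot: [-3.142, 0.001, 3.031]
contact_force: [-2.8, 0.4, 2.6]
grip_width: 41.8
finger_force: 30.0
time: 19.4
tool_pos: [597.6, 106.1, 38.9]
tcp_rot: [-3.142, -0.001, 3.031]
contact_force: [-4.7, 0.2, 2.5]
grip_width: 42.1
finger_force: 30.0
```

```bash
python3 -m pendant '{"dp":[[-0.001,0,0],[-0.002,0,0],[-0.002,0,0],[-0.002,0,0]],"rotation":[[0,0,0],[0,0,0],[0,0,0],[0,0,0]]}'; python3 -m pendant '{"dp":[[-0.001,0,0],[-0.002,0,0],[-0.002,0,0],[-0.002,0,0]],"rotation":[[0,0,0],[0,0,0],[0,0,0],[0,0,0]]}'
```

```text
time: 19.9
tool_pos: [599.1, 106.0, 38.8]
tcp_rot: [-3.142, -0.002, 3.031]
contact_force: [-6.6, -0.3, 3.6]
grip_width: 41.9
finger_force: 30.0
time: 20.4
tool_pos: [600.9, 105.7, 38.8]
tcp_rot: [-3.141, -0.002, 3.031]
contact_force: [-6.6, -0.1, 4.4]
grip_width: 41.7
finger_force: 30.0
```

```bash
python3 -m pendant '{"dp":[[-0.001,0,0],[-0.0015,0,0],[-0.0015,0,0],[-0.0015,0,0]],"rotation":[[0,0,0],[0,0,0],[0,0,0],[0,0,0]]}'; python3 -m pendant '{"dp":[[-0.001,0,0],[-0.0015,0,0],[-0.0015,0,0],[-0.0015,0,0]],"rotation":[[0,0,0],[0,0,0],[0,0,0],[0,0,0]]}'
```

```text
time: 20.9
tool_pos: [602.2, 105.6, 38.7]
tcp_rot: [-3.141, -0.003, 3.031]
contact_force: [-6.3, 0.2, 4.1]
grip_width: 41.7
finger_force: 30.0
time: 21.4
tool_pos: [603.6, 105.5, 38.7]
tcp_rot: [-3.141, -0.003, 3.031]
contact_force: [-7.6, 0.5, 3.4]
grip_width: 41.7
finger_force: 30.0
```

```bash
python3 -m pendant '{"dp":[[-0.001,0,0],[-0.0015,0,0],[-0.0015,0,0],[-0.0015,0,0]],"rotation":[[0,0,0],[0,0,0],[0,0,0],[0,0,0]]}'; python3 cap.py w6 170 130 240 180; python3 -c "
from plant import get_obs;o=get_obs();print(o['contact_force'],o['moment'])"
```

```text
time: 21.9
tool_pos: [605.0, 105.3, 38.7]
tcp_rot: [-3.141, -0.003, 3.031]
contact_force: [-7.7, 0.7, 3.1]
grip_width: 41.4
finger_force: 30.0
[605.  105.3  38.7] [-3.1414e+00 -2.8000e-03  3.0309e+00] scale 3.3333333333333335
[-7.57472576  0.65849936  4.12816523] [0.12198215 1.53955424 0.03398582]
```

View pics/w6.png

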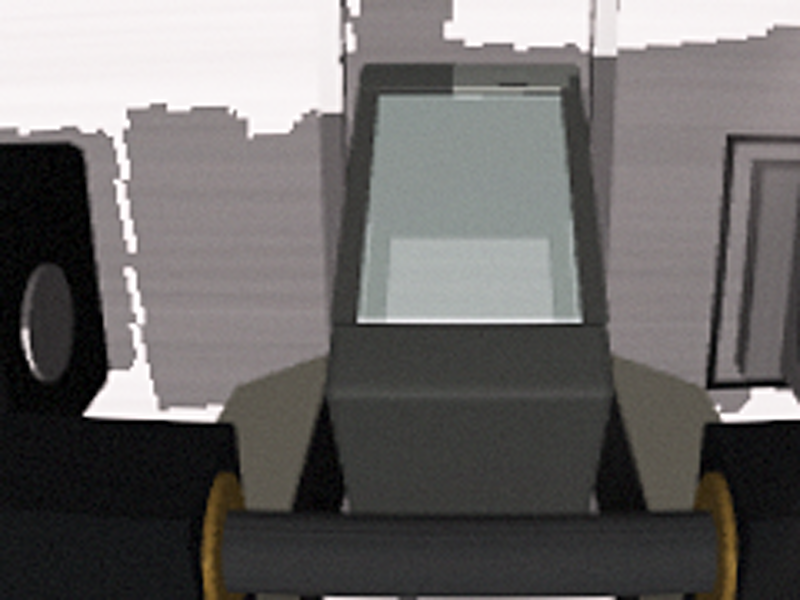

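Run:
```python
from h import *
c=pickle.load(open("w6.pkl","rb"));T=c["T"]; Ti=np.linalg.inv(T); k=1/.3; A=lambda u,v:(170+(u+.5)/k-.5,130+(v+.5)/k-.5)
co,si=np.cos(-.112),np.sin(-.112)
def loc(q,z):
    w=wpx2w(c,T,*A(*q),z); d=w[:2]-[590.9,107.0]; return (np.r_[co*d[0]+si*d[1],-si*d[0]+co*d[1]]).round(1),(Ti@np.r_[w,1])[:3].round(1)
for n,q,z in (("foot",(362,66),12),("foot",(578,66),12),("foottop",(362,90),18),("outl-x",(730,137),12),("outl+x",(712,386),12),("lid -x",(332,324),88),("lid -x",(606,324),88),("lid +x?",(330,395),88),("lid",(605,395),88)): print(n,*loc(q,z))
```

```text
foot [-36.2 -22.6] [ 50.4 -22.4  26.8]
foot [-36.3  23.5] [50.4 23.7 26.8]
foottop [-32. -22.] [ 46.2 -21.9  20.8]
outl-x [-21.1  57.8] [35.2 58.  26.8]
outl+x [39.6 58.5] [-25.5  58.6  26.6]
lid -x [ -8.9 -20.2] [ 23.3 -20.1 -49.2]
lid -x [-9.  20.9] [ 23.3  21.  -49.2]
lid +x? [  3.  -21.1] [ 11.4 -21.  -49.3]
lid [ 2.9 21.3] [ 11.4  21.4 -49.3]
```

The wrist view shows the foot's rear edge at row 66 (local x about -36) and the lid's rear edge at row 324 (x about -9). The cell has therefore pivoted in the pads, top forward, and isn't home. I'm backing off to let it stand up, and will then re-grip lower, level with the plunger.

```bash
python3 -m pendant '{"dp":[[0.006,0,0],[0.014,0,0],[0.022,0,0],[0.03,0,0],[0.038,0,0],[0.046,0,0],[0.054,0,0],[0.059,0,0]],"rotation":[[0,0,0],[0,0,0],[0,0,0],[0,0,0],[0,0,0],[0,0,0],[0,0,0],[0,0,0]]}'; python3 -m pendant '{"dp":[[0,0,0],[0,0,0]],"rotation":[[0,0,0],[0,0,0]]}'; python3 cap.py w7 170 130 240 180
python3 - <<'E'
from h import *
c=pickle.load(open("w7.pkl","rb"));T=c["T"]; g=c["pixels"].mean(2)
p=g[90:290,308:314].mean(1).round().astype(int); print({90+i:v for i,v in enumerate(p) if i%2==0})
E
```

```text
time: 22.95
tool_pos: [547.2, 111.8, 39.1]
tcp_rot: [3.142, -0.0, 3.031]
contact_force: [0.4, -0.1, -1.9]
grip_width: 41.7
finger_force: 30.0
time: 23.2
tool_pos: [547.3, 111.7, 38.9]
tcp_rot: [-3.142, -0.001, 3.031]
contact_force: [-2.2, 0.7, -0.8]
grip_width: 41.5
finger_force: 30.0
[547.3 111.7  38.9] [-3.1416e+00 -1.2000e-03  3.0307e+00] scale 3.3333333333333335
{90: np.int64(19), 92: np.int64(22), 94: np.int64(21), 96: np.int64(22), 98: np.int64(21), 100: np.int64(22), 102: np.int64(21), 104: np.int64(21), 106: np.int64(20), 108: np.int64(21), 110: np.int64(22), 112: np.int64(22), 114: np.int64(20), 116: np.int64(22), 118: np.int64(22), 120: np.int64(23), 122: np.int64(21), 124: np.int64(21), 126: np.int64(22), 128: np.int64(22), 130: np.int64(21), 132: np.int64(23), 134: np.int64(23), 136: np.int64(20), 138: np.int64(20), 140: np.int64(23), 142: np.int64(19), 144: np.int64(12), 146: np.int64(10), 148: np.int64(9), 150: np.int64(98), 152: np.int64(99), 154: np.int64(98), 156: np.int64(161), 158: np.int64(129), 160: np.int64(150), 162: np.int64(149), 164: np.int64(150), 166: np.i
[... 499 characters left out ...]
int64(181), 218: np.int64(180), 220: np.int64(180), 222: np.int64(179), 224: np.int64(181), 226: np.int64(240), 228: np.int64(52), 230: np.int64(59), 232: np.int64(62), 234: np.int64(60), 236: np.int64(63), 238: np.int64(62), 240: np.int64(63), 242: np.int64(61), 244: np.int64(64), 246: np.int64(70), 248: np.int64(76), 250: np.int64(63), 252: np.int64(61), 254: np.int64(61), 256: np.int64(60), 258: np.int64(61), 260: np.int64(61), 262: np.int64(60), 264: np.int64(60), 266: np.int64(61), 268: np.int64(60), 270: np.int64(60), 272: np.int64(60), 274: np.int64(61), 276: np.int64(60), 278: np.int64(58), 280: np.int64(60), 282: np.int64(60), 284: np.int64(41), 286: np.int64(32), 288: np.int64(44)}
```

```bash
cat > tilt.py <<'E'
from h import *
from scipy.optimize import least_squares
def tilt(c,rows,h):  # rows: foot rear edge, lid top rear edge ; pivot at pads
    def prj(th,dh):
        out=[]
        for X,Z in ((21,0),(21,76)):   # cell rear face, tool +x is rear
            z=Z-(h+dh); x=X*np.cos(th)-z*np.sin(th); zz=z*np.cos(th)+X*np.sin(th)
            M=c["T_tool_cam"]; p=np.array([x,0,-19-zz]); q=M[:3,:3].T@(p-M[:3,3]); f=200/np.tan(np.radians(c["vfov"]/2))
            s=np.hypot(q[0],q[1]); out.append(c["cy"]-f*np.arctan2(s,-q[2])*q[1]/s)
        return np.array(out)
    s=least_squares(lambda p:prj(*p)-rows,[0,0]); return s.x, s.fun, prj(0,0)
if __name__=="__main__":
    c=pickle.load(open("w7.pkl","rb")); print(tilt(c,[150,248],47)); print(tilt(c,[192,230],47))
E
python3 tilt.py
```

```text
(array([ 0.58877565, 13.37637161]), array([1.76157755e-10, 1.55921498e-10]), array([188.62735441, 230.31405538]))
(array([-0.04085567, -3.47848545]), array([ 0.00000000e+00, -2.84217094e-14]), array([188.62735441, 230.31405538]))
```

```bash
cat > pose.py <<'E'
from h import *
from scipy.optimize import least_squares
def cellpose(c,feet,lids):
    def prj(p):
        x0,y0,h,th=p; out=[]
        for Z,qs in ((0,feet),(76,lids)):
            for y,q in zip((-21,21),qs):
                z=Z-h; x=21*np.cos(th)-z*np.sin(th); zz=z*np.cos(th)+21*np.sin(th)
                out.append(ww2px(c,np.eye(4),[x0+x,y0+y,-19-zz])-q)
        return np.concatenate(out)
    s=least_squares(prj,[0,0,46,0.2],x_scale=[10,10,10,.1]); return s.x.round(2),s.fun.round(1)
if __name__=="__main__":
    A=lambda u,v,x,y,k:np.array((x+(u+.5)/k-.5,y+(v+.5)/k-.5))
    c=pickle.load(open("w6.pkl","rb")); a=lambda u,v:A(u,v,170,130,10/3)
    print("w6",cellpose(c,[a(362,66),a(578,66)],[a(330,395),a(605,395)]))
    c=pickle.load(open("w5.pkl","rb")); a=lambda u,v:A(u,v,130,80,2)
    print("w5",cellpose(c,[a(307,224),a(424,224)],[a(285,301),a(438,301)]))
E
python3 pose.py
```

```text
w6 (array([ 8.31,  0.37, 50.29,  0.55]), array([ 0.4, -0.1, -1.2, -0.1, -0. ,  0.1,  0.6,  0.1]))
w5 (array([-4.140e+00,  1.050e+00,  5.531e+01, -1.000e-02]), array([ 0.6, -0.1, -3.3, -0. ,  0.1,  0. ,  1.8,  0. ]))
```

Both fits agree that the cell is tilted about 0.55 rad in the pads. I'll lift it, pitch the tool back by the same angle so the cell is upright, set it down and re-grip.

```bash
python3 -m pendant '{"dp":[[-0.002,0,-0.015],[-0.005,0,-0.035],[-0.01,0,-0.05],[-0.01,0,-0.05],[-0.01,0,-0.05],[-0.01,0,-0.05],[-0.01,0,-0.05],[-0.01,0,-0.05]],"rotation":[[0,0,0],[0,0,0],[0,-0.1,0],[0,-0.22,0],[0,-0.34,0],[0,-0.46,0],[0,-0.55,0],[0,-0.55,0]]}'; python3 -m pendant '{"dp":[[0,0,0],[0,0,0]],"rotation":[[0,0,0],[0,0,0]]}'
python3 - <<'E'
from h import *
from plant import vision,get_obs
o=get_obs(); print(Tt(o).round(3))
for n in ("side","top"):
    c=vision.capture(n); pickle.dump(c,open(n+"1.pkl","wb"))
E
```

```text
time: 24.25
tool_pos: [558.2, 113.4, 95.7]
tcp_rot: [-3.132, 0.54, 3.033]
contact_force: [0.2, 0.2, -3.4]
grip_width: 41.8
finger_force: 30.0
time: 24.5
tool_pos: [560.5, 113.3, 96.2]
tcp_rot: [-3.135, 0.542, 3.03]
contact_force: [0.3, 1.0, -2.6]
grip_width: 41.7
finger_force: 30.0
[[-8.51000e-01  1.15000e-01  5.12000e-01  5.60455e+02]
 [ 9.60000e-02  9.93000e-01 -6.40000e-02  1.13293e+02]
 [-5.16000e-01 -6.00000e-03 -8.57000e-01  9.61750e+01]
 [ 0.00000e+00  0.00000e+00  0.00000e+00  1.00000e+00]]
```

```bash
cat > rel.py <<'E'
import sys
from h import *
from plant import get_obs
o=get_obs(); T=Tt(o); print(o["tool_pos"].round(1),o["tcp_rot"].round(3),o["contact_force"].round(1),"dp",(T[:3,:3].T@np.array(list(map(float,sys.argv[1:4])))/1000).round(4))
E
python3 rel.py -0.5 -2.9 -44; python3 rel.py 0 0 -1
```

```text
[559.9 113.2  95.7] [-3.135  0.541  3.03 ] [ 0.6 -0.3 -3.4] dp [ 0.0228 -0.0027  0.0376]
[559.9 113.2  95.7] [-3.135  0.541  3.03 ] [ 0.6 -0.3 -3.4] dp [0.0005 0.     0.0009]
```

```bash
python3 -m pendant '{"dp":[[0.005,-0.0027,0.008],[0.012,-0.0027,0.02],[0.018,-0.0027,0.03],[0.021,-0.0027,0.0346],[0.021,-0.0027,0.0346],[0.021,-0.0027,0.0346]],"rotation":[[0,0,0],[0,0,0],[0,0,0],[0,0,0],[0,0,0],[0,0,0]]}'; python3 -m pendant '{"dp":[[0.0005,0,0.0009],[0.001,0,0.0018],[0.001,0,0.0018]],"rotation":[[0,0,0],[0,0,0],[0,0,0]]}'
```

```text
time: 25.35
tool_pos: [562.6, 118.2, 70.2]
tcp_rot: [-3.112, 0.52, 3.03]
contact_force: [0.0, 0.4, -2.9]
grip_width: 41.6
finger_force: 30.0
time: 25.72
tool_pos: [562.7, 118.6, 68.7]
tcp_rot: [-3.111, 0.519, 3.03]
contact_force: [0.2, -1.2, -3.5]
grip_width: 41.7
finger_force: 30.0
```

```bash
python3 -c "
from plant import get_obs;print(get_obs()['joint_positions'].round(3))"
```

```text
[ 0.179  0.399  2.024 -0.659  0.283 -0.676]
```

```bash
sed -i 's/G=R.from_euler("xyz",\[np.pi,0,yaw\])/G=R.from_euler("xyz",[np.pi,float(sys.argv[5]) if len(sys.argv)>5 else 0,yaw])/' go.py; python3 go.py 568 109.5 68 3.0296 0.36
```

```text
pos [562.7 118.6  68.7] [-3.1112  0.5186  3.0302] t 25.725
dp m [-0.0051 -0.0083  0.004 ] rot [-0.0301  0.1586 -0.0018]
```

```bash
python3 -m pendant '{"dp":[[-0.002,-0.003,0.001],[-0.004,-0.006,0.003],[-0.005,-0.008,0.004],[-0.005,-0.008,0.004],[-0.005,-0.008,0.004]],"rotation":[[-0.01,0.05,0],[-0.02,0.1,0],[-0.03,0.158,0],[-0.03,0.158,0],[-0.03,0.158,0]]}'; python3 go.py 568 109.5 55 3.0296 0.36;  python3 go.py 568 109.5 50 3.0296 0.36
```

```text
time: 26.35
tool_pos: [567.4, 109.7, 67.5]
tcp_rot: [3.142, 0.36, 3.028]
contact_force: [-0.8, 0.1, -2.4]
grip_width: 41.7
finger_force: 30.0
pos [567.4 109.7  67.5] [3.1416 0.3605 3.0277] t 26.35
dp m [ 0.0038 -0.0001  0.0119] rot [-0.0006  0.0005 -0.0017]
pos [567.4 109.7  67.5] [3.1416 0.3605 3.0277] t 26.35
dp m [ 0.0055 -0.0001  0.0166] rot [-0.0006  0.0005 -0.0017]
```

Tracking is accurate again. Lowering.

```bash
python3 -m pendant '{"dp":[[0.0015,0,0.005],[0.003,0,0.01],[0.0045,0,0.0145],[0.0055,0,0.0166],[0.0055,0,0.0166]],"rotation":[[0,0,0],[0,0,0],[0,0,0],[0,0,0],[0,0,0]]}'; python3 -m pendant '{"dp":[[0.0004,0,0.001],[0.0007,0,0.002],[0.0007,0,0.002]],"rotation":[[0,0,0],[0,0,0],[0,0,0]]}'; python3 -m pendant '{"dp":[[0.0004,0,0.001],[0.0007,0,0.002],[0.0007,0,0.002]],"rotation":[[0,0,0],[0,0,0],[0,0,0]]}'
```

```text
time: 26.98
tool_pos: [568.5, 109.7, 50.1]
tcp_rot: [3.141, 0.36, 3.028]
contact_force: [0.6, -0.0, -3.4]
grip_width: 41.6
finger_force: 30.0
time: 27.35
tool_pos: [568.7, 109.7, 48.3]
tcp_rot: [3.141, 0.361, 3.028]
contact_force: [-0.5, -0.4, -3.0]
grip_width: 41.8
finger_force: 30.0
time: 27.72
tool_pos: [568.8, 109.7, 46.1]
tcp_rot: [3.141, 0.36, 3.028]
contact_force: [-0.4, -0.1, -3.1]
grip_width: 42.0
finger_force: 30.0
```

```bash
python3 -m pendant '{"dp":[[0.0004,0,0.001],[0.0007,0,0.002],[0.0007,0,0.002]],"rotation":[[0,0,0],[0,0,0],[0,0,0]]}'; python3 -m pendant '{"dp":[[0.0004,0,0.001],[0.0007,0,0.002],[0.0007,0,0.002]],"rotation":[[0,0,0],[0,0,0],[0,0,0]]}'
```

```text
time: 28.1
tool_pos: [568.8, 109.7, 43.9]
tcp_rot: [3.141, 0.36, 3.028]
contact_force: [-0.7, -0.9, -2.4]
grip_width: 41.5
finger_force: 30.0
time: 28.48
tool_pos: [569.4, 109.7, 43.3]
tcp_rot: [3.141, 0.363, 3.028]
contact_force: [-4.6, 0.1, 8.5]
grip_width: 41.5
finger_force: 30.0
```

```bash
python3 -m pendant '{"dp":[[-0.0003,0,-0.0009],[-0.0003,0,-0.0009]],"rotation":[[0,0,0],[0,0,0]]}'; python3 -m pendant '{"dp":[[0,0,0],[0,0,0],[0,0,0],[0,0,0],[0,0,0],[0,0,0]],"rotation":[[0,0,0],[0,0,0],[0,0,0],[0,0,0],[0,0,0],[0,0,0]]}' 0.06; python3 rel.py 0 0 100
```

```text
time: 28.72
tool_pos: [569.2, 109.7, 43.3]
tcp_rot: [3.141, 0.361, 3.028]
contact_force: [-2.7, -0.5, 3.3]
grip_width: 41.8
finger_force: 30.0
time: 29.48
tool_pos: [568.9, 109.7, 42.9]
tcp_rot: [3.141, 0.361, 3.028]
contact_force: [-0.7, -0.5, -0.6]
grip_width: 59.9
finger_force: 0.0
[568.9 109.7  42.9] [3.141 0.361 3.028] [-0.7 -0.5 -0.6] dp [-0.0353  0.0001 -0.0936]
```

```bash
python3 -m pendant '{"dp":[[-0.0071,0,-0.019],[-0.0177,0,-0.0468],[-0.0282,0,-0.075],[-0.0353,0,-0.0936],[-0.042,0,-0.112],[-0.0459,0,-0.1217],[-0.0459,0,-0.1217],[-0.0459,0,-0.1217]],"rotation":[[0,0,0],[0,0,0],[0,0,0],[0,0.09,0],[0,0.18,0],[0,0.27,0],[0,0.361,0],[0,0.361,0]]}'; python3 go.py 546 112 177 3.0296
```

```text
time: 30.48
tool_pos: [569.9, 109.2, 172.3]
tcp_rot: [3.141, -0.0, 3.027]
contact_force: [0.5, 0.2, -0.5]
grip_width: 59.9
finger_force: 0.0
pos [569.9 109.2 172.3] [ 3.141  -0.      3.0271] t 30.475
dp m [ 0.024   0.     -0.0047] rot [ 0.0006 -0.     -0.0025]
```

```bash
python3 -m pendant '{"dp":[[0.02,0,-0.02],[0.024,0,-0.04],[0.024,0,-0.04],[0.024,0,-0.04]],"rotation":[[0,0,-0.002],[0,0,-0.002],[0,0,-0.002],[0,0,-0.002]]}'; python3 cap.py w8
python3 - <<'E'
from h import *
c=pickle.load(open("w8.pkl","rb"));T=c["T"]; g=cv2.GaussianBlur(c["pixels"],(3,3),0).mean(2)
def seg(a,o,t=12):
    out=[];i=0
    for j in range(1,len(a)+1):
        if j==len(a) or abs(a[j]-a[j-1])>t:
            if j-i>2: out.append((o+i,o+j-1,int(a[i:j].mean())))
            i=j
    return out
for z,l in ((88,[(-66,-21),(-66,21),(-24,21),(-24,-21)]),(12,[(-66,-21),(-66,21),(-24,21),(-24,-21)])):
    co,si=np.cos(-.112),np.sin(-.112); print(z,[ww2px(c,T,[590.9+co*x-si*y,107+si*x+co*y,z]).round().tolist() for x,y in l])
for u in (300,311,322): print("col",u,seg(g[60:300,u],60))
for v in range(140,270,12): print("row",v,seg(g[v,220:400],220))
E
```

```text
time: 30.98
tool_pos: [544.5, 112.4, 212.1]
tcp_rot: [3.141, -0.001, 3.03]
contact_force: [0.3, -1.0, 0.3]
grip_width: 59.9
finger_force: 0.0
[544.5 112.4 212.1] [ 3.1411e+00 -9.0000e-04  3.0301e+00] scale 1.25
88 [[289.0, 165.0], [330.0, 165.0], [329.0, 203.0], [290.0, 203.0]]
12 [[293.0, 153.0], [326.0, 153.0], [326.0, 185.0], [294.0, 185.0]]
col 300 [(60, 132, 16), (135, 148, 137), (152, 157, 86), (159, 197, 70), (200, 220, 248), (225, 238, 67), (242, 274, 222), (277, 299, 37)]
col 311 [(60, 132, 10), (135, 148, 138), (152, 158, 84), (159, 197, 70), (200, 208, 247), (211, 217, 136), (224, 233, 210), (242, 274, 220), (277, 282, 103), (285, 299, 46)]
col 322 [(60, 132, 18), (135, 148, 138), (152, 158, 85), (159, 197, 70), (200, 220, 247), (225, 238, 67), (242, 274, 219), (277, 299, 38)]
row 140 [(220, 263, 250), (266, 399, 135)]
row 152 [(220, 262, 250), (266, 284, 138), (285, 289, 110), (290, 292, 135), (298, 324, 82), (331, 334, 107), (335, 399, 137)]
row 164 [(220, 264, 250), (268, 285, 135), (286, 290, 105), (291, 331, 72), (335, 399, 137)]
row 176 [(220, 265, 248), (268, 285, 1
[... 464 characters left out ...]
, (291, 305, 248), (308, 317, 139), (320, 350, 243), (359, 362, 232), (366, 369, 49), (370, 372, 88), (376, 399, 240)]
row 224 [(220, 239, 33), (254, 287, 247), (290, 303, 88), (307, 311, 214), (316, 330, 85), (332, 334, 132), (337, 349, 245), (359, 361, 227), (365, 369, 63), (375, 399, 244)]
row 236 [(220, 241, 28), (245, 247, 244), (255, 284, 245), (288, 303, 69), (305, 311, 112), (313, 332, 69), (336, 365, 245), (369, 371, 102), (374, 399, 243)]
row 248 [(224, 248, 88), (251, 256, 11), (260, 283, 245), (287, 332, 221), (337, 361, 243), (364, 371, 44), (373, 397, 90)]
row 260 [(220, 243, 88), (246, 257, 11), (261, 266, 155), (267, 283, 198), (287, 360, 213), (364, 375, 24), (378, 399, 88)]
```

The lid (rows 159–198, cols 290–332) and the foot's rear edge (row 150) match an upright, square cell at local x of about -50, on the track's centre line. I'll re-grip lower, with the TCP at about 27.5 mm.

```bash
python3 go.py 541 112.6 27.5 3.0296; python3 -m pendant '{"dp":[[0.0035,0,0.03],[0.0035,0,0.07],[0.0035,0,0.11],[0.0035,0,0.14],[0.0035,0,0.16],[0.0035,0,0.17],[0.0035,0,0.17]],"rotation":[[0,0,0],[0,0,0],[0,0,0],[0,0,0],[0,0,0],[0,0,0],[0,0,0]]}'; python3 go.py 541 112.6 27.5 3.0296
```

```text
pos [544.5 112.3 211.9] [ 3.1412e+00 -1.6000e-03  3.0300e+00] t 31.025
dp m [ 0.0032 -0.0002  0.1844] rot [ 0.0004 -0.0016  0.0004]
time: 31.9
tool_pos: [541.0, 112.8, 42.2]
tcp_rot: [3.141, -0.002, 3.03]
contact_force: [-0.4, -0.7, 0.8]
grip_width: 59.7
finger_force: 0.0
pos [541.  112.8  42.2] [ 3.1412e+00 -2.0000e-03  3.0299e+00] t 31.9
dp m [-0.0001 -0.0002  0.0147] rot [ 0.0004 -0.002   0.0003]
```

```bash
python3 -m pendant '{"dp":[[0,0,0.006],[0,0,0.012],[0,0,0.0147],[0,0,0.0147],[0,0,0.0147]],"rotation":[[0,0,0],[0,0,0],[0,0,0],[0,0,0],[0,0,0]]}'; python3 -m pendant '{"dp":[[0,0,0],[0,0,0],[0,0,0],[0,0,0],[0,0,0]],"rotation":[[0,0,0],[0,0,0],[0,0,0],[0,0,0],[0,0,0]]}' 0.03; python3 -m pendant '{"dp":[[0,0,-0.0005],[0,0,-0.0008],[0,0,-0.0008]],"rotation":[[0,0,0],[0,0,0],[0,0,0]]}'; python3 go.py 599.7 106 28 3.0296
```

```text
time: 32.52
tool_pos: [541.6, 112.9, 28.4]
tcp_rot: [3.141, -0.0, 3.03]
contact_force: [0.4, -0.0, -0.2]
grip_width: 60.2
finger_force: 0.0
time: 33.15
tool_pos: [541.5, 112.9, 28.3]
tcp_rot: [3.141, -0.0, 3.03]
contact_force: [0.0, 0.4, 1.9]
grip_width: 42.2
finger_force: 30.0
time: 33.52
tool_pos: [541.2, 112.8, 28.8]
tcp_rot: [3.141, -0.001, 3.03]
contact_force: [-1.3, -0.2, -2.6]
grip_width: 41.6
finger_force: 30.0
pos [541.2 112.8  28.8] [ 3.1410e+00 -1.1000e-03  3.0299e+00] t 33.525
dp m [-0.0589 -0.0003  0.0007] rot [ 0.0006 -0.0011  0.0003]
```

```bash
python3 -m pendant '{"dp":[[-0.005,0,0],[-0.01,0,0],[-0.015,0,0],[-0.02,0,0],[-0.025,0,0],[-0.03,0,0],[-0.035,0,0],[-0.038,0,0]],"rotation":[[0,0,0],[0,0,0],[0,0,0],[0,0,0],[0,0,0],[0,0,0],[0,0,0],[0,0,0]]}'; python3 -m pendant '{"dp":[[-0.002,0,0],[-0.004,0,0],[-0.006,0,0],[-0.008,0,0],[-0.01,0,0],[-0.01,0,0]],"rotation":[[0,0,0],[0,0,0],[0,0,0],[0,0,0],[0,0,0],[0,0,0]]}'; python3 cap.py w9
python3 - <<'E'
from h import *
c=pickle.load(open("w9.pkl","rb")); g=cv2.GaussianBlur(c["pixels"],(3,3),0).mean(2)
for u in (300,311,322):
    a=g[100:300,u]; print(u,[(100+i,int(a[i-2]),int(a[i+2])) for i in range(2,197) if abs(a[i+1]-a[i-1])>14])
E
```

```text
time: 34.52
tool_pos: [579.6, 108.6, 29.0]
tcp_rot: [3.141, -0.0, 3.03]
contact_force: [-0.8, 1.1, -3.5]
grip_width: 42.0
finger_force: 30.0
time: 35.28
tool_pos: [588.8, 107.5, 28.9]
tcp_rot: [3.141, -0.002, 3.03]
contact_force: [-5.9, -0.0, -0.8]
grip_width: 41.6
finger_force: 30.0
[588.8 107.5  28.9] [ 3.1410e+00 -1.5000e-03  3.0299e+00] scale 1.25
300 [(103, 132, 151), (105, 138, 217), (106, 148, 246), (107, 151, 250), (108, 171, 244), (110, 246, 228), (111, 250, 228), (119, 229, 161), (120, 230, 156), (121, 218, 156), (129, 161, 135), (130, 161, 135), (193, 139, 54), (194, 138, 45), (195, 129, 58), (197, 54, 77), (198, 45, 83), (199, 58, 85), (231, 84, 41), (232, 84, 42), (241, 46, 68), (283, 70, 30), (284, 69, 31)]
311 [(153, 246, 155), (154, 246, 129), (155, 246, 132), (156, 215, 134), (193, 138, 54), (194, 139, 46), (195, 130, 58), (197, 54, 76), (198, 46, 82), (199, 58, 84), (230, 83, 50), (231, 84, 41), (232, 82, 43), (241, 46, 69), (283, 69, 30), (284, 67, 32)]
322 [(150, 244, 144), (151, 247, 133), (152, 234, 134), (193, 138, 55), (194, 139, 45), (195, 130, 56), (197, 55, 76), (198, 45, 82), (199, 56, 84), (231, 83, 43), (232, 82, 43), (241, 45, 67), (283, 69, 30), (284, 67, 33)]
```

```bash
python3 - <<'E'
from tilt import *
c=pickle.load(open("w9.pkl","rb"))
for h in (33,35.5,38): print(h,tilt(c,[194,241],h))
E
python3 -m pendant '{"dp":[[-0.002,0,0],[-0.004,0,0],[-0.006,0,0],[-0.006,0,0]],"rotation":[[0,0,0],[0,0,0],[0,0,0],[0,0,0]]}';python3 cap.py w10
python3 - <<'E'
from h import *
c=pickle.load(open("w10.pkl","rb")); g=cv2.GaussianBlur(c["pixels"],(3,3),0).mean(2)
for u in (300,322):
    a=g[100:300,u]; print(u,[(100+i,int(a[i-2]),int(a[i+2])) for i in range(2,197) if abs(a[i+1]-a[i-1])>14 and i>85])
E
```

```text
33 (array([-0.00549444,  0.98257234]), array([-2.07478479e-12, -1.70530257e-13]), array([194.20507838, 242.47707348]))
35.5 (array([-0.00549444, -1.51742766]), array([2.84217094e-14, 2.84217094e-14]), array([193.15857804, 240.15002824]))
38 (array([-0.00549444, -4.01742766]), array([-8.52651283e-14, -2.27373675e-13]), array([192.13493148, 237.89395108]))
time: 35.83
tool_pos: [594.3, 106.9, 28.9]
tcp_rot: [3.141, -0.002, 3.03]
contact_force: [-7.4, 0.5, 0.8]
grip_width: 41.6
finger_force: 30.0
[594.3 106.9  28.9] [ 3.1411e+00 -2.4000e-03  3.0299e+00] scale 1.25
300 [(193, 135, 53), (194, 136, 45), (195, 129, 59), (197, 53, 76), (198, 45, 82), (231, 83, 42), (232, 83, 43), (240, 44, 66), (241, 45, 68), (283, 70, 31), (284, 68, 31)]
322 [(193, 134, 56), (194, 135, 46), (195, 129, 57), (197, 56, 77), (198, 46, 83), (199, 57, 84), (231, 84, 42), (232, 83, 43), (240, 44, 67), (241, 45, 67), (283, 68, 31), (284, 66, 32)]
```

The tilt is zero and the image rows don't change while pushing, so the new grip holds. Continuing to the stop.

```bash
python3 -m pendant '{"dp":[[-0.0015,0,0],[-0.003,0,0],[-0.004,0,0],[-0.004,0,0]],"rotation":[[0,0,0],[0,0,0],[0,0,0],[0,0,0]]}'; python3 -m pendant '{"dp":[[-0.001,0,0],[-0.0015,0,0],[-0.0015,0,0]],"rotation":[[0,0,0],[0,0,0],[0,0,0]]}'; python3 -m pendant '{"dp":[[-0.001,0,0],[-0.0015,0,0],[-0.0015,0,0]],"rotation":[[0,0,0],[0,0,0],[0,0,0]]}'
```

```text
time: 36.38
tool_pos: [597.8, 106.5, 28.9]
tcp_rot: [3.141, -0.003, 3.03]
contact_force: [-8.2, 0.5, 1.7]
grip_width: 41.8
finger_force: 30.0
time: 36.75
tool_pos: [599.1, 106.3, 28.9]
tcp_rot: [3.141, -0.004, 3.03]
contact_force: [-8.3, 1.2, 1.2]
grip_width: 41.9
finger_force: 30.0
time: 37.12
tool_pos: [599.3, 106.3, 28.8]
tcp_rot: [3.141, -0.006, 3.03]
contact_force: [-13.3, 0.1, 4.2]
grip_width: 41.8
finger_force: 30.0
```

The arm has reached the hard stop: the TCP stalls at 599.3 (predicted 599.7) and the force jumps to 13 N. I'll add a little preload, then verify.

```bash
python3 -m pendant '{"dp":[[-0.0005,0,0],[-0.0008,0,0],[-0.0008,0,0],[-0.0008,0,0]],"rotation":[[0,0,0],[0,0,0],[0,0,0],[0,0,0]]}'; python3 -m pendant '{"dp":[[0,0,0],[0,0,0],[0,0,0],[0,0,0]],"rotation":[[0,0,0],[0,0,0],[0,0,0],[0,0,0]]}'; python3 cap.py w11
python3 - <<'E'
from tilt import *
from plant import vision
c=pickle.load(open("w11.pkl","rb")); g=cv2.GaussianBlur(c["pixels"],(3,3),0).mean(2)
for u in (300,322):
    a=g[100:300,u]; print(u,[(100+i,int(a[i-2]),int(a[i+2])) for i in range(85,197) if abs(a[i+1]-a[i-1])>14])
# filter: compare top-camera patch and wrist outline region
co,si=np.cos(-.112),np.sin(-.112); W=lambda x,y,z:[590.9+co*x-si*y,107+si*x+co*y,z]
for n,p in (("outline -x",W(-22,75,12)),("foot -x",W(-16,75,22)),("outline y-",W(-10,57,12)),("foot y-",W(-10,62,22)),("outline y+",W(-10,93,12))): print(n,ww2px(c,c["T"],p).round(1))
u=int(round(ww2px(c,c["T"],W(-16,66,22))[0])); print("col",u,g[150:215:1,u].astype(int).tolist())
v=int(round(ww2px(c,c["T"],W(-10,75,12))[1])); print("row",v,g[v,370:450].astype(int).tolist())
E
```

```text
time: 37.62
tool_pos: [599.3, 106.3, 28.8]
tcp_rot: [-3.142, -0.008, 3.03]
contact_force: [-14.1, 1.9, 5.8]
grip_width: 41.4
finger_force: 30.0
time: 38.12
tool_pos: [599.3, 106.3, 28.8]
tcp_rot: [-3.142, -0.008, 3.03]
contact_force: [-14.3, 0.9, 6.6]
grip_width: 41.9
finger_force: 30.0
[599.3 106.3  28.8] [-3.1415 -0.0079  3.0302] scale 1.25
300 [(193, 138, 56), (194, 140, 47), (195, 133, 61), (197, 56, 78), (198, 47, 83), (231, 84, 39), (232, 84, 42), (283, 70, 29), (284, 68, 31)]
322 [(193, 136, 55), (194, 141, 46), (195, 133, 59), (197, 55, 77), (198, 46, 83), (199, 59, 84), (231, 82, 42), (232, 82, 44), (241, 45, 68), (283, 69, 31), (284, 67, 33)]
outline -x [413.6 181. ]
foot -x [417.3 192.9]
outline y- [388.7 196.8]
foot y- [399.  201.1]
outline y+ [434.4 196.9]
col 405 [143, 144, 143, 143, 143, 143, 142, 143, 144, 146, 147, 147, 147, 147, 146, 146, 145, 144, 145, 146, 146, 145, 144, 143, 142, 142, 142, 141, 139, 139, 129, 97, 67, 67, 94, 124, 136, 133, 116, 92, 77, 80, 96, 107, 110, 110, 109, 109, 108, 106, 106, 106, 108, 109, 107, 106, 106, 107, 107, 106, 106, 107, 107, 107, 107]
row 197 [136, 137, 136, 136, 137, 138, 138, 137, 137, 138, 137, 136, 136, 137, 138, 138, 138, 131, 106, 73, 61, 84, 116, 134, 137, 138, 130, 102, 75, 66, 75, 93, 106, 108, 109, 109, 108, 107, 107, 107, 107, 101, 86, 75, 75, 79, 83, 82, 81, 82, 83, 84, 84, 82, 81, 84, 90, 97, 103, 105, 105, 107, 107, 104, 107, 119, 131, 135, 135, 134, 134, 134, 135, 135, 136, 135, 134, 134, 134, 134]
```

```bash
python3 -c "
from plant import workorder,get_obs
print(workorder.close_job()); print(get_obs()['time'])"
```

```text
the job is handed in; nothing more can be done
None
the job is handed in; nothing more can be done
```

The job is handed in at about 38 s of the 72 s allowed: the filter stands centred in its outline and released, and the cell is held upright against the stop block with about 14 N; on the first push it tilted in the grip, so I stood it up and re-gripped it lower, and no verdict came back.

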